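# Hang a tag in the vacant notch between its neighbours

## Task

Take the orange tag off its stand and hang it on the tag rail in the empty notch between the white and the yellow tag. Lower it into the gap, press only lightly on the sprung blue saddle while you feel along it for the notch, and keep hold of the tag until its hook is fully down in the notch; then let go. Do not push the hanging neighbours along or off the rail, do not press the saddle hard against its stop, and leave the green tag and everything else where they are.

Things in the scene. Friction and masses are not known exactly. Their poses are not given: they have to be found in the camera images.
- tag_orange: Orange hanging tag, the one to hang, about 90 g. Origin: middle of the underside of the hook's crown, which rests on a rail; z up, x from plate to back lip. Crown strap 12 mm wide (y), 6 thick; hook 16 mm clear inside (x -8 to 8); lip 24 mm wide, down to 30 mm below the origin. Plate 32 (y) x 4 x 82 mm at x -12 to -8, from 13 to 95 mm below the origin
- tag_orange_grip (a point): Grip point of the orange tag, 34 mm above its origin, in the ribbed black grip tab: 10 (x) x 24 (y) mm, from 14 to 50 mm above the origin, on a 12 mm wide stem; fingers close on it along the tag's x
- rail: Fixed tag rail: grey base 130 x 310 mm, posts at y = +-140 mm, level rail along its y, 10 mm thick in x, top 150 mm above the origin (middle of the base's underside; z up). Solid half bars (|y| 43 to 137 mm) carry the neighbours; a blue sprung saddle fills the gap between. Tags hang with their x along the rail's x
- rail_gap (a point): Middle of the gap at rail top height (150 mm), not the notch. The saddle (58 mm along y) has shoulders level with the rail top and one notch, 14 mm wide (y), 10 mm deep, between them. Notch centre: fixed anywhere within 13 mm of this point along the rail's y, not reported: feel or see it. The saddle gives down from about 2 N, 0.8 N/mm more, hard stop after 6 mm (7 N)
- tag_left: White tag hanging loose on the rail at about y = +51 mm of the rail, same shape and origin as the orange tag. The gap between its plate and that of tag_right is about 70 mm.
- tag_right: Yellow tag hanging loose on the rail at about y = -51 mm of the rail, same shape and origin as the orange tag.
- tag_green: Green tag of the same shape hanging on the other stand; it stays there.
- stand_a: Fixed single-tag stand: round grey foot 72 mm across, post, and a crossbar 10 (x) x 44 (y) mm with its top 120 mm above the origin, on which the orange tag hangs at the start, hooked over from above. Origin: middle of the foot's underside.
- tape_red: Loose roll of red tape lying flat, 95 mm across, 50 mm high. Bystander. Origin: centre of its underside.
- stapler: Loose grey stapler, 36 x 150 x 54 mm. Bystander. Origin: centre of its underside.
- glue_stick: Loose yellow and red glue stick standing upright, 28 mm across, 86 mm high. Bystander. Origin: centre of its underside.

How it is judged (in metres and radians):
On the way, in this order (a step that is already met when the one before it is completed fails the run):
1. the orange tag is lifted clear of its stand (height (world z) of tag_orange above 0.135 m and distance between tag_orange and stand_a above 0.135 m and contact force between tag_orange and the fingers above 0.5 N), for 0.1 s.
2. the orange tag is down in the notch while still held (z of tag_orange in the frame of rail between 0.13 and 0.143 m and x of tag_orange in the frame of rail between -0.006 and 0.006 m and y of tag_orange in the frame of rail between -0.017 and 0.017 m and angle between tag_orange's own z axis and vertical below 0.12 rad and angle between the x axis of tag_orange and the x axis of rail, either way round below 0.3 rad and contact force between tag_orange and the fingers above 0.5 N), for 0.2 s.
At the end, for the whole second after the job is handed in: orange tag released, still, in the notch: hook top under 143 mm above the rail's origin, within 6 mm of its centre line, 17 mm of its middle, 0.12 rad of upright, 0.3 rad of its x; white and yellow tags hang upright within 12 mm of their start, green tag 15 mm, tape, stapler, glue 20 mm (z of tag_orange in the frame of rail between 0.13 and 0.143 m and x of tag_orange in the frame of rail between -0.006 and 0.006 m and y of tag_orange in the frame of rail between -0.017 and 0.017 m and angle between tag_orange's own z axis and vertical below 0.12 rad and angle between the x axis of tag_orange and the x axis of rail, either way round below 0.3 rad and contact force between tag_orange and the fingers below 0.05 N and linear speed of tag_orange below 0.02 m/s and z of each of tag_left, tag_right in the frame of rail above 0.147 m and distance of each of tag_left, tag_right from where it was at the start of the episode below 0.012 m and angle between each of tag_left, tag_right's own z axis and vertical below 0.15 rad and distance of tag_green from where it was at the start of the episode below 0.015 m and distance of each of tape_red, stapler, glue_stick from where it was at the start of the episode below 0.02 m); the robot touches nothing.
It fails at once if the orange tag is pressed or struck against the rail or saddle with more than 15 N (contact force between tag_orange and rail above 15 N).
It fails at once if a neighbour is shoved more than 12 mm or knocked off (distance of any of tag_left, tag_right from where it was at the start of the episode above 0.012 m).
It fails at once if the green tag is moved more than 15 mm (distance of tag_green from where it was at the start of the episode above 0.015 m).
It fails at once if a bystander is moved more than 20 mm (distance of any of tape_red, stapler, glue_stick from where it was at the start of the episode above 0.02 m).
It also fails if it takes over 67 s, if anything falls off the work surface, if the arm or the gripper's body presses on something with over 40 N, if the wrist force passes 120 N, or if a joint passes its speed limit or range.

## Robot

A 6-joint arm with a two-finger parallel gripper is mounted at the origin on a cart in front of the work surface, level with it; the furniture and walls round the work are solid. World frame = base frame: x ahead of the robot, y to its left, z up, the work surface at z = 0. Lengths are in mm, angles in rad, forces in N, time in s.
With the tool pointing down it reaches from about 350 to 775 mm from the base axis. Payload 7.3 kg.
Tool frame: the origin (TCP) lies at the very end of the fingers, on their centre line; the grasp point (between the pads) lies 19 mm behind it; z points along the fingers, y is the line along which they close (so a half turn about z gives the same grasp; the last joint's range is limited). The gripper opens to 92 mm and grips with 3 to 60 N. Pads are 19 mm wide; open, the fingers measure 130 mm over their backs; the gripper's body (75 mm by 190 mm) begins 47 mm behind the grasp point.
Start: joints at [1.034, 0.342, 1.524, -0, 1.275, -0.146], TCP at [199.975, 485.443, 226.741] pointing down, gripper open.
Joint ranges: [-2.53, 2.53], [-0.77, 2.02], [0.04, 2.7], [-1, 4.14], [0.28, 2.66], [-3.11, 3.11]. Speed limits (rad/s): [2.57, 2.57, 3.14, 3.14, 3.14, 3.14].

## Interface

Orientations are given as [roll, pitch, yaw] about the fixed x, y, z axes, in that order (R = Rz(yaw) Ry(pitch) Rx(roll)).
In Python, from plant import * gives the robot as it stands.
- The arm moves only by the tool arm_command, never from a script. Its arguments are lists of equal length, an entry for each row: "gripper": the finger opening in mm, from 0 to 91.8; "dp": the shift along the tool's x, y, z in units of 25 mm (1.0 is 25 mm), a list of three; "twist": the turn about the tool's z in units of 5 degrees (1.0 is 5 degrees). A call has exactly 5 rows; each row shifts and turns the commanded pose from where the row before left it, along the tool's axes as they then stand; what a row does not reach is not made up. A row lasts 1/8 s, in which the tool goes at most 62.5 mm and 10.7 degrees, less where a joint would pass 70% of its speed; a pose out of reach is approached as far as the arm can. A call is refused whole if a number of a shift passes 1 or a number of a turn 1, either way. A call with a gripper value outside its range is refused whole. The fingers move at their own pace and stop on an object; the grip force is fixed at half the most. Time passes only in rows, so rows that do not move let the fingers close, or fill a call up. It gives the time, the measured TCP pose, the force, the opening and the grip force at its end, in the units of the state.
- get_obs(): the state, without advancing time (a new reading comes with each control period).
- capture(name): name is "scene" or "top" or "wrist"; returns the picture (400x640x3 uint8, red, green, blue); there is no depth.
- get_calibration(name): a dict with "mtx" (3x3 intrinsics, pixels), "dist_coeffs" ([k1, k2, p1, p2, k3] as OpenCV has them; the pictures are not rectified), "position" and "attitude" of the camera in the world; the wrist camera has in their place "mount" (4x4, takes a point from camera to tool coordinates, whose origin is the TCP and whose axes are the flange's). Camera axes: x right, y down, z forward; pixel columns grow to the right and rows downward; lengths in mm; the calibration is good to about 2 mm. A picture is of the moment at which its call begins: read the wrist's pose just before it. get_calibration takes no time and is no camera call.
- close_job(): hands the job in; it is judged then, once.
The state is a dict: "time": time; "joint_positions": joint angles; "dq": joint speeds; "tau": joint torques, N m; "tool_pos": TCP position; "tcp_rot": TCP orientation; "contact_force": force on the tool from outside, world axes, zero at the start; "moment": the same for the moment, N m; "grip_width": finger opening in mm; "finger_force": force on a finger pad.
Only numpy, scipy, OpenCV 4.12 (cv2) and the standard library are available. Lean on these libraries where they do the work, as an engineer would, in place of code of your own. Each camera call takes 0.05 s, during which the arm holds its last target. There are 200 camera calls.

## Working session

There is one attempt and no reset: what is moved stays moved. The work goes in short steps, Python scripts to look and compute and a tool call to move; the robot and the scene stay as the last step left them, time stands still between calls to the robot, and variables do not carry over. Pictures are saved under pics/ and viewed, at most 10 in all, crops included, and the job is handed in when it is done.

Besides the shell and the picture viewer there is one more tool, called after "Request:" in YAML: its name, and indented under it one key for each argument. arm_command: Moves the arm, as the interface text tells. Its arguments: {"type":"object","properties":{"gripper":{"type":"array"},"dp":{"type":"array"},"twist":{"type":"array"}},"required":["gripper","dp","twist"]}

```bash
ls; mkdir -p pics; python3 - <<'E'
from plant import *
import cv2
for n in ("scene","top"):
    im=capture(n); cv2.imwrite(f"pics/{n}0.png",cv2.cvtColor(im,cv2.COLOR_RGB2BGR))
    print(n,get_calibration(n))
print(get_calibration("wrist")); print(get_obs())
E
```

```text
pics
scene {'mtx': array([[513.90302407,   0.        , 314.94570864],
       [  0.        , 513.90302407, 195.05863176],
       [  0.        ,   0.        ,   1.        ]]), 'dist_coeffs': array([0.05477484, 0.        , 0.        , 0.        , 0.        ]), 'position': array([-312.99097418, -751.87811656, 1072.25442774]), 'attitude': array([-2.24233096, -0.01791963, -0.87020571])}
top {'mtx': array([[369.37802366,   0.        , 317.55591105],
       [  0.        , 369.37802366, 197.43226893],
       [  0.        ,   0.        ,   1.        ]]), 'dist_coeffs': array([-0.04412762,  0.        ,  0.        ,  0.        ,  0.        ]), 'position': array([ 370.78387004,   23.05120402, 1355.66355703]), 'attitude': array([-2.97481534, -0.01835298, -1.54660476])}
{'mtx': array([[277.86828473,   0.        , 319.56443722],
       [  0.        , 277.86828473, 202.14053927],
       [  0.        ,   0.        ,   1.        ]]), 'dist_coeffs': array([-0.04776908,  0.        ,  0.        ,  0.        ,  0.        ]), 'mount': array([[-5.37434393e-04, -9.59964664e-01, -2.80120608e-01,
         7.626
[... 255 characters left out ...]
00000e+00]])}
{'time': 0.1, 'joint_positions': array([ 1.03399068e+00,  3.42659910e-01,  1.52493678e+00, -5.07803634e-05,
        1.27537596e+00, -1.46013800e-01]), 'dq': array([-0.00039601, -0.00126139, -0.00392802,  0.00114331,  0.00064076,
       -0.00083782]), 'tau': array([ 1.99054593e-03, -4.32002413e+01, -2.44695157e+01,  7.21337646e-02,
        5.26502717e-02, -2.38981647e-05]), 'tool_pos': array([199.79511205, 485.10154962, 226.10555496]), 'tcp_rot': array([-3.14022028e+00, -1.52738698e-04,  2.75081552e+00]), 'contact_force': array([-0.53768185,  0.16951373,  0.0299492 ]), 'moment': array([-0.03471461, -0.00755866,  0.02641334]), 'finger_force': 0.0, 'grip_width': 91.78360813009778}
```

View pics/scene0.png

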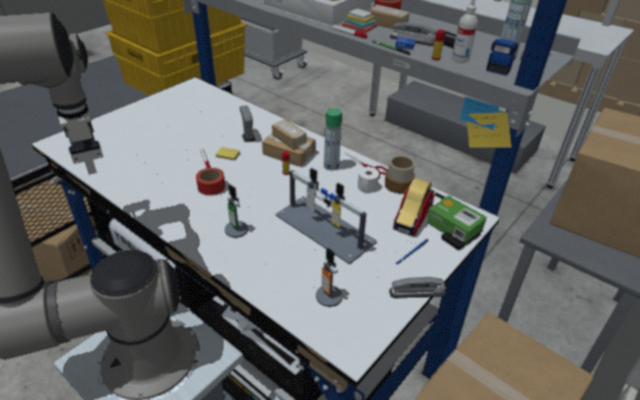

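View pics/top0.png

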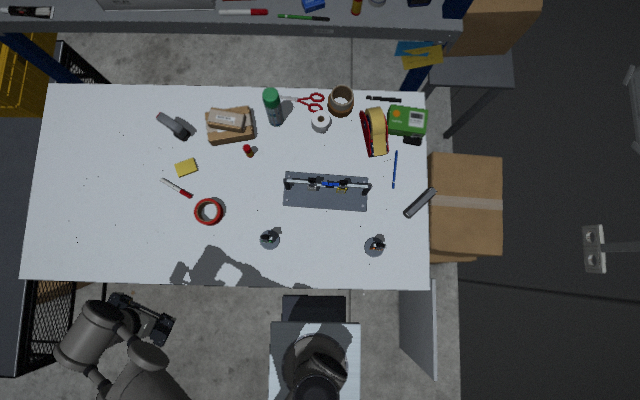

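The scene view shows the orange tag at about (328,278) on its stand, the green one at (234,210) and the rail around (327,220). In the top view the rail base is at (325,193), the orange stand at (376,245) and the green one at (269,237).

```bash
cat > h.py <<'E'
import numpy as np, cv2
from scipy.spatial.transform import Rotation as Ro
from plant import *
def cam(n,obs=None):
    c=get_calibration(n)
    if n=="wrist":
        T=np.eye(4);T[:3,:3]=Ro.from_euler('xyz',obs['tcp_rot']).as_matrix();T[:3,3]=obs['tool_pos']
        M=T@c['mount'];return c['mtx'],c['dist_coeffs'],M[:3,:3],M[:3,3]
    return c['mtx'],c['dist_coeffs'],Ro.from_euler('xyz',c['attitude']).as_matrix(),np.array(c['position'])
def ray(C,p):
    K,d,R,t=C
    u=cv2.undistortPoints(np.array(p,float).reshape(-1,1,2),K,d).reshape(-1,2)
    return t,(R@np.c_[u,np.ones(len(u))].T).T
def plane(C,p,z):
    t,v=ray(C,p);return t+v*((z-t[2])/v[:,2])[:,None]
def cross(C1,p1,C2,p2):
    A=np.zeros((3,3));b=np.zeros(3)
    for C,p in((C1,p1),(C2,p2)):
        t,v=ray(C,[p]);v=v[0]/np.linalg.norm(v[0]);P=np.eye(3)-np.outer(v,v);A+=P;b+=P@t
    return np.linalg.solve(A,b)
def proj(C,P):
    K,d,R,t=C
    return cv2.projectPoints(np.array(P,float).reshape(-1,1,3),cv2.Rodrigues(R.T)[0],-R.T@t,K,d)[0].reshape(-1,2)
E
python3 - <<'E'
from h import *
t=cv2.imread("pics/top0.png");s=cv2.imread("pics/scene0.png")
T=cam("top");S=cam("scene")
a=cv2.resize(t[160:270,250:450],None,fx=4,fy=4,interpolation=cv2.INTER_CUBIC)
b=cv2.resize(s[160:310,200:400],None,fx=4,fy=4,interpolation=cv2.INTER_CUBIC)
cv2.imwrite("pics/a.png",a);cv2.imwrite("pics/b.png",b)
# rail base
w=t.max(2); m=(w<150).astype(np.uint8)
cs,_=cv2.findContours(m[160:225,270:385],cv2.RETR_EXTERNAL,cv2.CHAIN_APPROX_NONE)
c=max(cs,key=cv2.contourArea)+[270,160];r=cv2.minAreaRect(c);box=cv2.boxPoints(r);print(box)
P=plane(T,box,10);print(P.round(0),P.mean(0),[np.linalg.norm(P[i]-P[i-1]) for i in range(4)])
for n in((376,246),(269,237)):print(plane(T,[n],5))
h=cv2.cvtColor(s,cv2.COLOR_BGR2HSV)
for nm,lo,hi in(("or",(5,120,80),(18,255,255)),("ye",(22,120,80),(32,255,255)),("blue",(105,120,60),(125,255,255)),("gr",(50,80,40),(85,255,255))):
    m=cv2.inRange(h,lo,hi);n,l,st,ce=cv2.connectedComponentsWithStats(m)
    print(nm,[(st[i].tolist(),ce[i].round(1).tolist()) for i in range(1,n) if 200<ce[i][0]<390 and 170<ce[i][1]<310 and st[i][4]>5])
E
```

```text
[[280.94162 205.44563]
 [283.57803 170.29335]
 [372.67685 176.97575]
 [370.04044 212.12804]]
[[ 564.  138.   10.]
 [ 697.  133.   10.]
 [ 681. -201.   10.]
 [ 548. -191.   10.]] [622.75704072 -30.11008364  10.        ] [np.float64(328.87066789232745), np.float64(132.96404068968778), np.float64(334.30273798841125), np.float64(133.25309906567654)]
[[ 425.04575202 -213.59322065    5.        ]]
[[447.94598112 176.88485862   5.        ]]
or [([199, 172, 15, 10, 21], [204.1, 178.8]), ([215, 177, 6, 4, 6], [217.5, 178.7]), ([323, 268, 8, 27, 76], [327.4, 277.9])]
ye [([333, 202, 7, 9, 41], [336.2, 206.2]), ([335, 224, 5, 3, 8], [337.4, 225.2])]
blue [([322, 189, 15, 10, 57], [328.4, 194.1])]
gr [([229, 204, 7, 14, 44], [232.2, 208.7]), ([234, 224, 3, 4, 8], [235.4, 225.8])]
```

View pics/a.png

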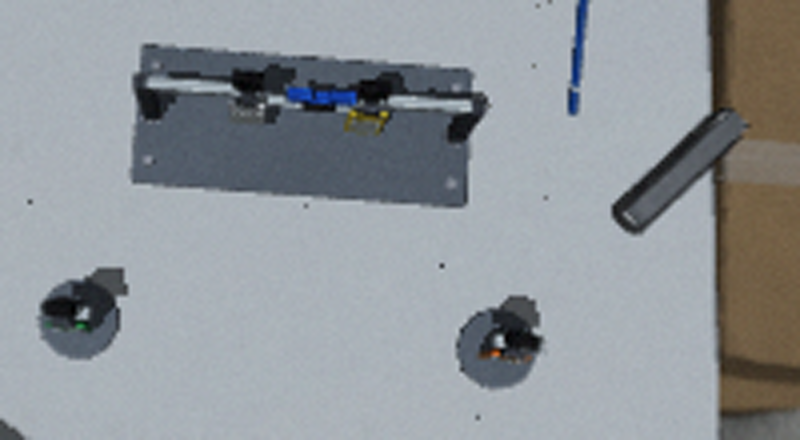

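View pics/b.png

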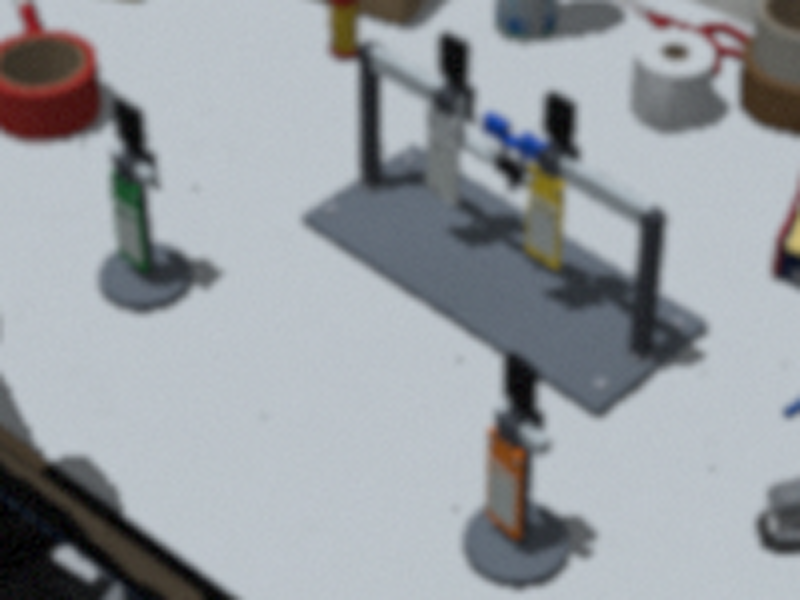

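The crops show the rail with white at (248,95), yellow at (368,110), and the blue saddle between them. Plates face the robot (−x). Feet are centred at about (496,348) for orange and (79,318) for green in the top crop.

```bash
python3 - <<'E'
from h import *
T=cam("top");S=cam("scene")
q=lambda l:np.array(l,float)/4+[250,160]
qs=lambda l:np.array(l,float)/4+[200,160]
P=plane(T,q([(143,44),(472,68),(466,207),(132,183)]),10);print("base",P.round(0).tolist(),P.mean(0))
P2=plane(S,qs([(415,148),(706,327),(600,414),(303,220)]),10);print("baseS",P2.round(0).tolist(),P2.mean(0))
print("feet",plane(T,q([(496,348),(79,318)]),6),plane(S,qs([(517,548),(144,278)]),6))
# tab tops / rail ends two views
for nm,a,b in(("orange tab",(524,342),(520,380)),("white tab",(248,80),(455,60)),("yellow tab",(374,90),(560,122)),("railL",(138,82),(369,48)),("railR",(482,104),(652,213)),("saddle",(322,97),(515,132))):
    print(nm,cross(T,q([a])[0],S,qs([b])[0]).round(0))
E
```

```text
base [[695.0, 125.0, 10.0], [681.0, -183.0, 10.0], [549.0, -178.0, 10.0], [563.0, 130.0, 10.0]] [622.01969639 -26.39439836  10.        ]
baseS [[689.0, 116.0, 10.0], [672.0, -187.0, 10.0], [548.0, -181.0, 10.0], [562.0, 123.0, 10.0]] [617.5001554  -32.28617433  10.        ]
feet [[ 421.21828144 -206.09947107    6.        ]
 [ 438.91368507  173.64502355    6.        ]] [[ 416.41738247 -211.66073717    6.        ]
 [ 435.77971305  170.52096097    6.        ]]
orange tab [ 421. -204.  155.]
white tab [627.  25. 178.]
yellow tab [622. -77. 177.]
railL [631. 117. 143.]
railR [ 616. -168.  148.]
saddle [621. -37. 147.]
```

```bash
cat > plan.py <<'E'
from h import *
def plan(goal,yaw_goal,via=(),step=24):
    o=get_obs();p=o['tool_pos'].copy();yaw=o['tcp_rot'][2];rows=[]
    pts=list(via)+[goal];k=0
    while len(rows)<80:
        d=np.array(pts[k],float)-p
        if np.linalg.norm(d)<3 and k<len(pts)-1: k+=1;continue
        dy=(yaw_goal-yaw+np.pi)%(2*np.pi)-np.pi
        if np.linalg.norm(d)<.3 and abs(dy)<.003: break
        tw=round(np.clip(-np.degrees(dy)/5,-1,1),2)
        # shift along axes as left by the previous row
        R=Ro.from_euler('xyz',[np.pi,0,yaw]).as_matrix()
        l=R.T@d;l*=min(1,step/max(abs(l)));u=np.round(l/25,2)
        p=p+R@u*25;yaw-=np.radians(5*tw);rows.append((u.tolist(),tw))
    for i in range(0,len(rows),5):
        r=rows[i:i+5];r+=[([0.,0.,0.],0.)]*(5-len(r))
        print("dp",[x[0] for x in r],"tw",[x[1] for x in r])
E
python3 - <<'E'
from plan import *
plan((420,-206,250),np.pi/2,[(320,420,260)],25)
E
```

```text
dp [[-1.0, -0.11, -0.25], [-1.0, -0.02, -0.25], [-1.0, 0.07, -0.25], [-1.0, 0.16, -0.25], [-1.0, 0.25, -0.25]] tw [np.float64(1.0), np.float64(1.0), np.float64(1.0), np.float64(1.0), np.float64(1.0)]
dp [[-0.39, 0.14, -0.11], [-1.0, -0.54, 0.02], [-1.0, -0.44, 0.02], [-1.0, -0.34, 0.02], [-1.0, -0.24, 0.02]] tw [np.float64(1.0), np.float64(1.0), np.float64(1.0), np.float64(1.0), np.float64(1.0)]
dp [[-1.0, -0.15, 0.02], [-1.0, -0.06, 0.02], [-1.0, 0.03, 0.01], [-1.0, 0.11, 0.02], [-1.0, 0.16, 0.02]] tw [np.float64(1.0), np.float64(1.0), np.float64(1.0), np.float64(0.52), np.float64(0.0)]
dp [[-1.0, 0.16, 0.01], [-1.0, 0.16, 0.02], [-1.0, 0.16, 0.01], [-1.0, 0.16, 0.02], [-1.0, 0.16, 0.01]] tw [np.float64(0.0), np.float64(0.0), np.float64(0.0), np.float64(0.0), np.float64(0.0)]
dp [[-1.0, 0.16, 0.02], [-1.0, 0.16, 0.01], [-1.0, 0.16, 0.02], [-1.0, 0.16, 0.01], [-1.0, 0.16, 0.02]] tw [np.float64(0.0), np.float64(0.0), np.float64(0.0), np.float64(0.0), np.float64(0.0)]
dp [[-1.0, 0.16, 0.01], [-1.0, 0.16, 0.02], [-1.0, 0.16, 0.01], [-1.0, 0.16, 0.02], [-1.0, 0.16, 0.01]] tw [np.float64(0.0), np.float64(0.0), np.float64(0.0), np.float64(0.0), np.float64(0.0)]
dp [[-0.82, 0.12, 0.01], [0.0, 0.0, 0.0], [0.0, 0.0, 0.0], [0.0, 0.0, 0.0], [0.0, 0.0, 0.0]] tw [np.float64(0.0), 0.0, 0.0, 0.0, 0.0]
```

Request:
arm_command:
  gripper: [91.8, 91.8, 91.8, 91.8, 91.8]
  dp:
    - [-1, -0.1, -0.25]
    - [-1, 0, -0.25]
    - [-1, 0.05, -0.25]
    - [-1, 0.15, -0.25]
    - [-1, 0.25, -0.25]
  twist: [1, 1, 1, 1, 1]

```text
time: 0.72
tool_pos: [311.4, 424.7, 257.8]
tcp_rot: [-3.141, -0.0, 2.312]
contact_force: [0.0, -0.1, -0.5]
grip_width: 91.3
finger_force: 0.0
```

Request:
arm_command:
  gripper: [91.8, 91.8, 91.8, 91.8, 91.8]
  dp:
    - [-0.4, 0.15, -0.1]
    - [-1, -0.55, 0]
    - [-1, -0.45, 0]
    - [-1, -0.35, 0]
    - [-1, -0.25, 0]
  twist: [1, 1, 1, 1, 1]

```text
time: 1.35
tool_pos: [336.4, 312.5, 260.1]
tcp_rot: [-3.141, 0.0, 1.875]
contact_force: [-0.2, 0.5, -0.5]
grip_width: 91.8
finger_force: 0.0
```

Request:
arm_command:
  gripper: [91.8, 91.8, 91.8, 91.8, 91.8]
  dp:
    - [-1, -0.15, 0]
    - [-1, -0.05, 0]
    - [-1, 0.05, 0]
    - [-1, 0.1, 0]
    - [-1, 0.15, 0]
  twist: [1, 1, 1, 0.5, 0]

```text
time: 1.98
tool_pos: [356.5, 188.5, 260.2]
tcp_rot: [-3.141, 0.0, 1.572]
contact_force: [0.8, -0.0, -0.4]
grip_width: 92.0
finger_force: 0.0
```

Request:
arm_command:
  gripper: [91.8, 91.8, 91.8, 91.8, 91.8]
  dp:
    - [-1, 0.15, 0]
    - [-1, 0.15, 0]
    - [-1, 0.15, 0]
    - [-1, 0.15, 0]
    - [-1, 0.15, 0]
  twist: [0, 0, 0, 0, 0]

```text
time: 2.6
tool_pos: [375.5, 63.6, 260.3]
tcp_rot: [-3.141, -0.0, 1.573]
contact_force: [0.1, -0.9, 0.2]
grip_width: 92.2
finger_force: 0.0
```

Request:
arm_command:
  gripper: [91.8, 91.8, 91.8, 91.8, 91.8]
  dp:
    - [-1, 0.15, 0]
    - [-1, 0.15, 0]
    - [-1, 0.15, 0]
    - [-1, 0.15, 0]
    - [-1, 0.15, 0]
  twist: [0, 0, 0, 0, 0]

```text
time: 3.22
tool_pos: [394.5, -61.3, 260.2]
tcp_rot: [-3.141, -0.0, 1.573]
contact_force: [-0.1, -0.2, 0.6]
grip_width: 91.5
finger_force: 0.0
```

Request:
arm_command:
  gripper: [91.8, 91.8, 91.8, 91.8, 91.8]
  dp:
    - [-1, 0.15, 0]
    - [-1, 0.15, 0]
    - [-1, 0.15, 0]
    - [-1, 0.15, 0]
    - [-0.8, 0.15, 0]
  twist: [0, 0, 0, 0, 0]

```text
time: 3.85
tool_pos: [413.6, -181.4, 260.2]
tcp_rot: [-3.141, -0.0, 1.572]
contact_force: [0.9, -0.5, -0.6]
grip_width: 91.9
finger_force: 0.0
```

```bash
python3 - <<'E'
from h import *
o=get_obs();im=cv2.cvtColor(capture("wrist"),cv2.COLOR_RGB2BGR);cv2.imwrite("pics/w1.png",im)
np.savez("w1.npz",p=o['tool_pos'],r=o['tcp_rot'])
print(proj(cam("wrist",o),[(420,-206,170),(420,-206,120),(420,-206,0)]))
E
```

```text
[[327.05782972 230.16544181]
 [325.92823739 213.4842747 ]
 [324.24338423 188.65631933]]
```

View pics/w1.png

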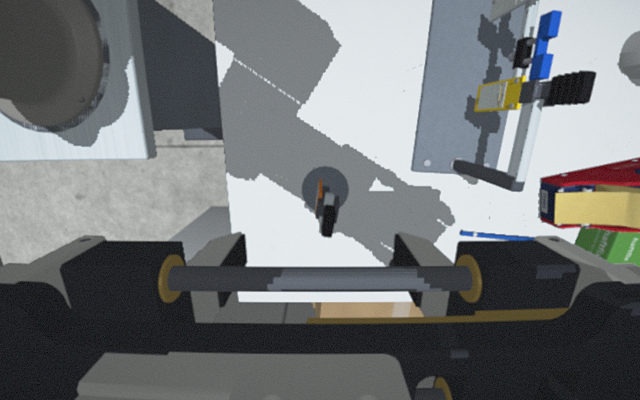

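Wrist view: the orange tag and its tab sit at about (327,215), with the stand foot at (325,187). The blue saddle is at the upper right, around (545,40). I'll zoom in on the tab.

```bash
python3 - <<'E'
import cv2
t=cv2.imread("pics/w1.png");cv2.imwrite("pics/w1c.png",cv2.resize(t[165:245,280:380],None,fx=7,fy=7,interpolation=cv2.INTER_NEAREST))
E
```

```text
(no output)
```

View pics/w1c.png

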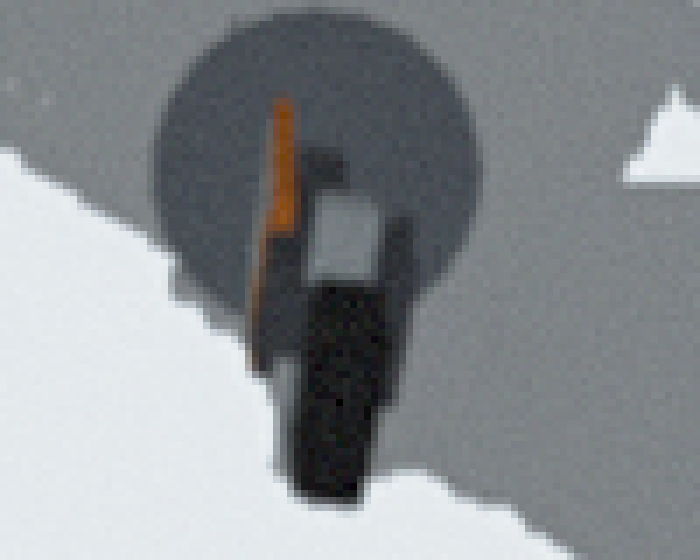

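```bash
python3 - <<'E'
from h import *
o=np.load("w1.npz");o=dict(tool_pos=o['p'],tcp_rot=o['r']);C=cam("wrist",o)
z=lambda l:np.array(l,float)/7+[280,165]
print(plane(C,z([(335,405),(327,500),(346,312)]),170))
print(plane(C,z([(318,165)]),6), plane(C,z([(340,285),(308,285),(378,280)]),124))
from plan import plan
E
```

```text
[[ 420.69445496 -198.54175118  170.        ]
 [ 419.72547369 -212.49060387  170.        ]
 [ 422.04100346 -185.28861817  170.        ]]
[[ 421.70012869 -204.4245021     6.        ]] [[ 422.75873272 -195.59182204  124.        ]
 [ 417.70464383 -195.59676187  124.        ]
 [ 428.74861227 -194.76088414  124.        ]]
```

Request:
arm_command:
  gripper: [91.8, 91.8, 70, 60, 50]
  dp:
    - [-0.7, 0.3, 0]
    - [0, 0, 0.9]
    - [0, 0, 0.9]
    - [0, 0, 0.8]
    - [0, 0, 0]
  twist: [1, 0, 0, 0, 0]

```text
time: 4.53
tool_pos: [420.4, -197.2, 194.3]
tcp_rot: [-3.139, -0.002, 1.486]
contact_force: [0.2, 0.5, 0.2]
grip_width: 66.2
finger_force: 0.0
```

```bash
python3 - <<'E'
from h import *
o=get_obs();print(o['tool_pos'],o['tcp_rot'],o['grip_width'])
from plan import plan
plan((420.8,-200.5,135),np.pi/2-.087)
E
```

```text
[ 420.41554418 -197.16170666  194.29986796] [-3.13864395e+00 -1.92911169e-03  1.48559091e+00] 66.1581764892635
dp [[-0.05, 0.01, 0.96], [-0.06, 0.01, 0.96], [-0.02, 0.01, 0.45], [0.0, 0.0, 0.0], [0.0, 0.0, 0.0]] tw [np.float64(0.02), np.float64(0.0), np.float64(0.0), 0.0, 0.0]
```

Request:
arm_command:
  gripper: [50, 50, 50, 50, 40]
  dp:
    - [-0.1, 0, 0.8]
    - [0, 0, 0.8]
    - [0, 0, 0.5]
    - [0, 0, 0.3]
    - [0, 0, 0]
  twist: [0, 0, 0, 0, 0]

```text
time: 5.15
tool_pos: [421.1, -200.4, 135.5]
tcp_rot: [-3.141, -0.0, 1.486]
contact_force: [-0.0, -0.7, -0.1]
grip_width: 44.1
finger_force: 0.0
```

```bash
python3 - <<'E'
from h import *
o=get_obs();print(o['tool_pos'],o['grip_width']);im=cv2.cvtColor(capture("wrist"),cv2.COLOR_RGB2BGR)
cv2.imwrite("pics/w2.png",cv2.resize(im[180:300,220:430],None,fx=3.5,fy=3.5))
E
```

```text
[ 421.05056371 -200.44279768  135.49251553] 44.06103332927746
```

View pics/w2.png

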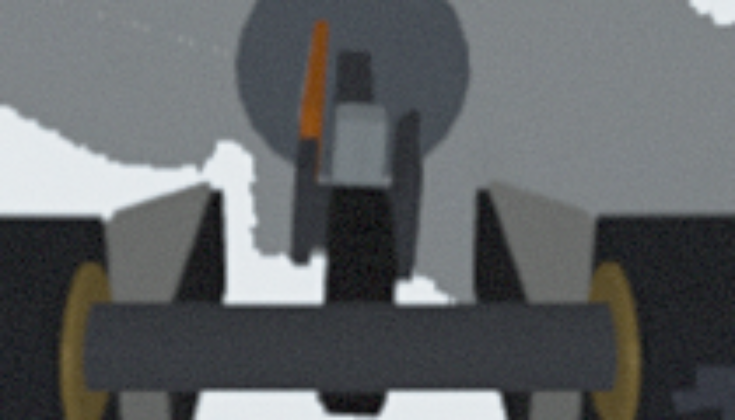

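The tab sits between the fingers and lines up with them (tab x about 325–395, fingers at 225 and 475 in the crop). Closing.

Request:
arm_command:
  gripper: [20, 5, 0, 0, 0]
  dp:
    - [0, 0, 0]
    - [0, 0, 0]
    - [0, 0, 0]
    - [0, 0, 0]
    - [0, 0, 0]
  twist: [0, 0, 0, 0, 0]

```text
time: 5.82
tool_pos: [421.0, -200.5, 135.6]
tcp_rot: [3.141, 0.0, 1.485]
contact_force: [0.1, 1.5, 1.6]
grip_width: 9.7
finger_force: 30.0
```

Request:
arm_command:
  gripper: [0, 0, 0, 0, 0]
  dp:
    - [0, 0, 0]
    - [0, 0, 0]
    - [0, 0, 0]
    - [0, 0, -0.2]
    - [0, 0, -0.3]
  twist: [0, 0, 0, 0, 0]

```text
time: 6.45
tool_pos: [420.7, -200.3, 148.0]
tcp_rot: [-3.141, -0.001, 1.485]
contact_force: [1.0, -0.0, -1.1]
grip_width: 9.6
finger_force: 30.0
```

Request:
arm_command:
  gripper: [0, 0, 0, 0, 0]
  dp:
    - [0, 0, -0.8]
    - [0, 0, -1]
    - [0, 0, -1]
    - [0.8, 0.3, -0.2]
    - [1, 0.6, 0]
  twist: [0, 0, 0, 0, 0]

```text
time: 7.08
tool_pos: [445.2, -157.6, 223.2]
tcp_rot: [-3.137, 0.001, 1.484]
contact_force: [2.3, 0.8, -3.0]
grip_width: 9.7
finger_force: 30.0
```

Request:
arm_command:
  gripper: [0, 0, 0, 0, 0]
  dp:
    - [1, 0.8, 0]
    - [1, 0.8, 0]
    - [1, 0.8, 0]
    - [1, 0.8, 0]
    - [0.6, 0.3, 0]
  twist: [0, 0, 0, 0, 0]

```text
time: 7.7
tool_pos: [544.9, -49.4, 223.0]
tcp_rot: [3.142, -0.0, 1.487]
contact_force: [-0.4, -0.5, -0.1]
grip_width: 9.8
finger_force: 30.0
```

```bash
python3 - <<'E'
from h import *
o=get_obs();print(o['tool_pos'],o['tcp_rot'],o['grip_width'],o['time']);im=cv2.cvtColor(capture("wrist"),cv2.COLOR_RGB2BGR)
cv2.imwrite("pics/w3.png",im);np.savez("w3.npz",p=o['tool_pos'],r=o['tcp_rot'])
C=cam("wrist",o);p=proj(C,[(620,-29,150)])[0];print(p)
x0,y0=[int(v) for v in p-[100,75]];y0=max(y0,0);print(x0,y0)
cv2.imwrite("pics/w3c.png",cv2.resize(im[y0:y0+150,x0:x0+200],None,fx=4,fy=4,interpolation=cv2.INTER_CUBIC))
E
```

```text
[544.87837399 -49.38779816 223.02745904] [ 3.14157979e+00 -1.03559330e-04  1.48652178e+00] 9.752366120165412 7.7
[406.45089404 181.33645179]
306 106
```

View pics/w3c.png

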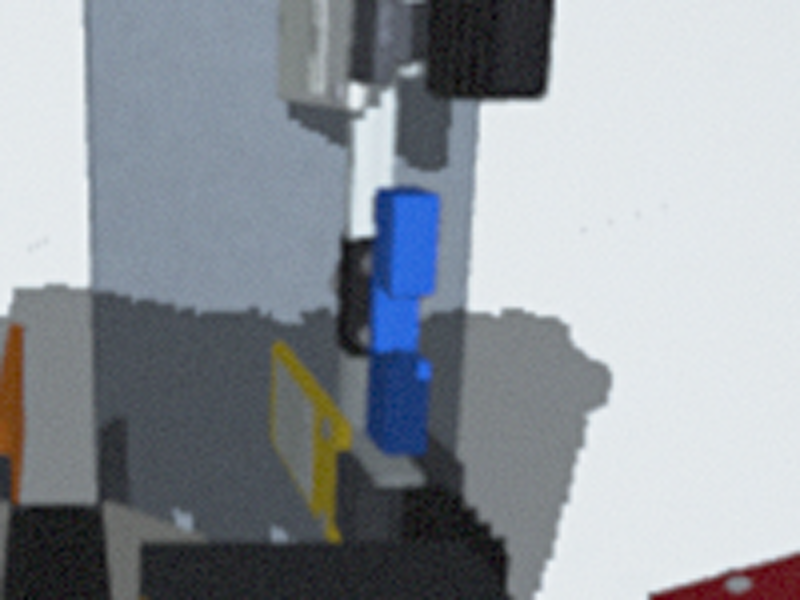

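```bash
python3 - <<'E'
from h import *
o=np.load("w3.npz");o=dict(tool_pos=o['p'],tcp_rot=o['r']);C=cam("wrist",o);print(C[3])
z=lambda l:np.array(l,float)/4+[306,106]
names=["upper end","upper notch edge","lower notch edge","lower end","railtop near white L","R"]
P=plane(C,z([(414,198),(411,297),(400,353),(399,452),(354,110),(396,110)]),150)
a=-.047;ax=np.array([np.cos(a),np.sin(a)]);ay=np.array([-np.sin(a),np.cos(a)])
for n,p in zip(names,P):print(n,p.round(1),"railx,y rel(620,-29):",((p[:2]-[620,-29])@ax).round(1),((p[:2]-[620,-29])@ay).round(1))
# saddle axis direction from right edge line
Q=plane(C,z([(439,200),(436,290),(429,375),(427,450)]),150);f=np.polyfit(Q[:,1],Q[:,0],1);print(Q.round(1),"yaw",-np.arctan(f[0]))
E
```

```text
[550.46058641  26.10414142 380.58500447]
upper end [622.6  -7.3 150. ] railx,y rel(620,-29): 1.5 21.8
upper notch edge [622.  -28.2 150. ] railx,y rel(620,-29): 1.9 0.9
lower notch edge [619.6 -40.4 150. ] railx,y rel(620,-29): 0.2 -11.4
lower end [619.5 -63.  150. ] railx,y rel(620,-29): 1.1 -34.0
railtop near white L [610.3  11.6 150. ] railx,y rel(620,-29): -11.6 40.1
R [618.9  10.9 150. ] railx,y rel(620,-29): -3.0 39.8
[[627.8  -8.1 150. ]
 [627.3 -27.1 150. ]
 [626.  -45.8 150. ]
 [625.7 -63.1 150. ]] yaw -0.04116773692602345
```

The saddle reaches from crop row 190 to row 452. Its notch is the band between rows 297 and 353, so the notch centre is near world (622, −35). Next I'll check how the tag sits in the grip along its y, using the visible plate edge.

```bash
python3 - <<'E'
from h import *
o=np.load("w3.npz");o=dict(tool_pos=o['p'],tcp_rot=o['r']);C=cam("wrist",o)
im=cv2.imread("pics/w3.png");h=cv2.cvtColor(im,cv2.COLOR_BGR2HSV)
m=cv2.inRange(h,(4,120,50),(18,255,255));m[:, :250]=0;m[:,400:]=0;m[270:]=0
ys,xs=np.nonzero(m)
for r in range(ys.min(),ys.max()+1,4):
    q=xs[ys==r]; print(r,q.min() if len(q) else None,q.max() if len(q) else None)
R=Ro.from_euler('xyz',o['tcp_rot']).as_matrix();tp=o['tool_pos']
# plate corner predictions for offset dy=0: tool x=tag y, tool y=tag x, tool z=-z
for dz in(-13,-95):
  for tx in(-12,-8):
    for ty in (16,-16): print(dz,tx,ty,proj(C,[tp+R@np.array([ty,tx,15.5-dz])]).round(1))
print("tab top -y edge",proj(C,[tp+R@np.array([-12,0,15.5-50])]).round(1))
im2=cv2.imread("pics/w2.png");print([int(v) for v in im2[380:420:2,350].mean(1)])
o2=dict(tool_pos=np.array([421.05,-200.44,135.49]),tcp_rot=np.array([-3.141,0,1.486]));C2=cam("wrist",o2)
R2=Ro.from_euler('xyz',o2['tcp_rot']).as_matrix()
print("w2 pred",(proj(C2,[o2['tool_pos']+R2@np.array([-12,0,15.5-50])])-[220,180])*3.5)
E
```

```text
188 309 310
192 308 310
196 307 310
200 306 310
204 306 310
208 305 311
212 304 311
216 304 311
220 308 310
224 309 310
228 309 310
-13 -12 16 [[303.6 209.4]]
-13 -12 -16 [[304.3 250.7]]
-13 -8 16 [[309.3 209.3]]
-13 -8 -16 [[309.8 250.7]]
-95 -12 16 [[308.1 183.9]]
-95 -12 -16 [[308.5 214.7]]
-95 -8 16 [[312.2 183.9]]
-95 -8 -16 [[312.5 214.7]]
tab top -y edge [[321.1 298.2]]
[59, 61, 61, 60, 56, 51, 45, 39, 34, 30, 28, 23, 18, 16, 16, 22, 58, 115, 176, 230]
w2 pred [[353.87977584 413.69086354]]
```

```bash
python3 - <<'E'
from h import *
a=np.load("w1.npz");C1=cam("wrist",dict(tool_pos=a['p'],tcp_rot=a['r']))
C2=cam("wrist",dict(tool_pos=np.array([421.05,-200.44,135.49]),tcp_rot=np.array([-3.141,0,1.486])))
a=np.load("w3.npz");C3=cam("wrist",dict(tool_pos=a['p'],tcp_rot=a['r']))
z1=lambda p:np.array([p],float)/7+[280,165]
z2=lambda p:np.array([p],float)/3.5+[220,180]
for n,C,p,z in(("w1 plate bot+y",C1,z1((285,95)),25),("w1 plate top+y",C1,z1((282,236)),107),("w1 tab bottom face +y",C1,z1((345,285)),134),("w1 bar+y",C1,z1((345,193)),120),("w1 foot +y",C1,z1((318,10)),4),("w1 plate top -y",C1,z1((255,372)),107),
 ("w2 plate bot",C2,z2((320,22)),25),("w2 plate top",C2,z2((312,138)),107),("w2 bar",C2,z2((360,102)),120),("w2 tab low",C2,z2((360,186)),134),("w2 tab top-y",C2,z2((352,413)),170)):
    print(n,plane(C,p,z)[0].round(1))
E
```

```text
w1 plate bot+y [ 414.4 -185.2   25. ]
w1 plate top+y [ 413.6 -192.4  107. ]
w1 tab bottom face +y [ 423.2 -192.6  134. ]
w1 bar+y [ 423.5 -181.7  120. ]
w1 foot +y [ 421.5 -170.9    4. ]
w1 plate top -y [ 409.1 -216.3  107. ]
w2 plate bot [ 413.4 -186.1   25. ]
w2 plate top [ 413.6 -191.3  107. ]
w2 bar [ 424.1 -180.3  120. ]
w2 tab low [ 423.1 -191.3  134. ]
w2 tab top-y [ 419.8 -212.2  170. ]
```

Request:
arm_command:
  gripper: [0, 0, 0, 0, 0]
  dp:
    - [0.75, 0, 0]
    - [0, 0.8, 0]
    - [0, 0.8, 0]
    - [0, 0.8, 0]
    - [0, 0.6, 0]
  twist: [-0.5, 0, 0, 0, 0]

```text
time: 8.38
tool_pos: [620.8, -34.8, 223.1]
tcp_rot: [-3.141, -0.0, 1.53]
contact_force: [-0.4, -0.4, -0.1]
grip_width: 9.7
finger_force: 30.0
```

```bash
python3 - <<'E'
from h import *
o=get_obs();print(o['tool_pos'],o['tcp_rot'],o['contact_force'])
im=cv2.cvtColor(capture("wrist"),cv2.COLOR_RGB2BGR);s=cv2.cvtColor(capture("scene"),cv2.COLOR_RGB2BGR)
cv2.imwrite("pics/w4.png",im)
C=cam("wrist",o);x0,y0=[int(v) for v in proj(C,[(621,-34,150)])[0]-[90,90]];print(x0,y0)
c=cv2.resize(im[y0:y0+150,x0:x0+180],None,fx=4,fy=4,interpolation=cv2.INTER_CUBIC);cv2.imwrite("pics/w4c.png",c)
E
```

```text
[620.77422693 -34.83968109 223.09870368] [-3.14125794e+00 -8.24903247e-05  1.53012901e+00] [-0.42022184 -0.43634988 -0.08402053]
230 120
```

View pics/w4c.png

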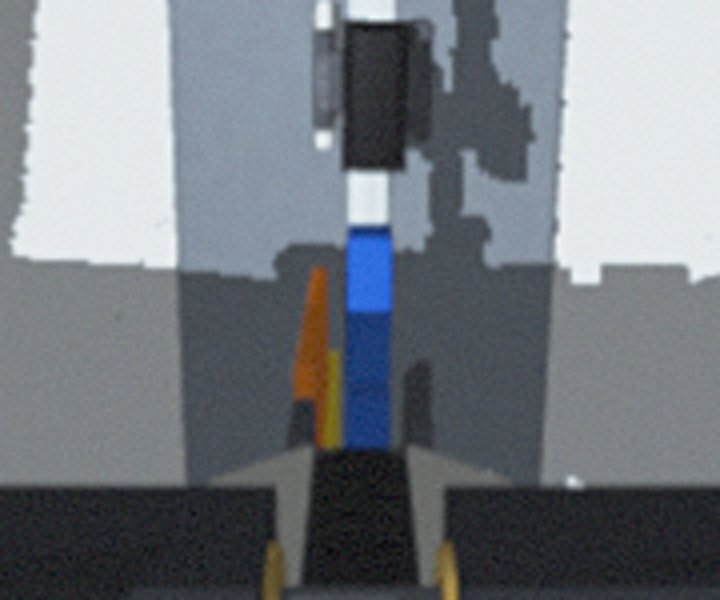

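```bash
python3 - <<'E'
from h import *
o=get_obs();C=cam("wrist",o)
z=lambda l:np.array(l,float)/4+[230,120]
print(plane(C,z([(369,230),(369,238),(369,312),(369,383)]),150).round(1).tolist(),plane(C,z([(369,383)]),140).round(1))
for P in((622,-5,150),(622,-28.2,150),(622,-42.2,150),(622,-42.2,140)):print((proj(C,[P])[0]-[230,120])*4)
h=cv2.imread("pics/w4.png")[175:235,230+92].astype(int);print([(175+i,v.tolist()) for i,v in enumerate(h)][::2])
# tag plate +y edge: tip (bottom) and corner
print(plane(C,z([(318,267)]),o['tool_pos'][2]-15.5-95),plane(C,z([(300,400)]),o['tool_pos'][2]-15.5-13),o['tool_pos'])
E
```

```text
[[623.8, -5.0, 150.0], [623.7, -6.8, 150.0], [623.1, -22.9, 150.0], [622.5, -39.1, 150.0]] [[622.4 -42.5 140. ]]
[360.49122368 230.13938769]
[364.87010286 335.63995   ]
[367.39754288 396.59355674]
[367.0454002  381.73714247]
[(175, [217, 206, 189]), (177, [116, 56, 31]), (179, [181, 88, 38]), (181, [225, 109, 45]), (183, [220, 106, 39]), (185, [222, 112, 49]), (187, [219, 104, 38]), (189, [221, 109, 48]), (191, [221, 108, 47]), (193, [220, 107, 48]), (195, [222, 107, 46]), (197, [195, 91, 42]), (199, [114, 60, 32]), (201, [113, 50, 20]), (203, [117, 62, 31]), (205, [118, 59, 30]), (207, [116, 59, 25]), (209, [115, 61, 29]), (211, [117, 56, 25]), (213, [117, 60, 24]), (215, [113, 55, 36]), (217, [105, 55, 31]), (219, [111, 54, 23]), (221, [118, 59, 31]), (223, [120, 62, 34]), (225, [118, 59, 32]), (227, [122, 61, 35]), (229, [116, 58, 24]), (231, [100, 52, 31]), (233, [36, 29, 27])]
[[610.89453236 -21.32683346 112.22162496]] [[610.2675925  -26.41618099 194.22162496]] [621.0551491  -34.94332246 222.72162496]
```

The hook straddles the saddle: plate edge at 325, lip at 405, saddle centre at 368. The notch's far floor corner at row 383 puts the notch centre at y about −35.3. Descending to just above contact.

Request:
arm_command:
  gripper: [0, 0, 0, 0, 0]
  dp:
    - [0.04, 0.03, 0.6]
    - [0, 0, 0.6]
    - [0, 0, 0.6]
    - [0, 0, 0.4]
    - [0, 0, 0]
  twist: [0, 0, 0, 0, 0]

```text
time: 9.1
tool_pos: [621.0, -33.9, 166.8]
tcp_rot: [-3.14, -0.0, 1.529]
contact_force: [-0.1, 0.3, -0.6]
grip_width: 10.0
finger_force: 30.0
```

Request:
arm_command:
  gripper: [0, 0, 0, 0, 0]
  dp:
    - [0, 0, 0.04]
    - [0, 0, 0.04]
    - [0, 0, 0.04]
    - [0, 0, 0.04]
    - [0, 0, 0]
  twist: [0, 0, 0, 0, 0]

```text
time: 9.72
tool_pos: [621.5, -33.9, 163.9]
tcp_rot: [-3.142, -0.0, 1.529]
contact_force: [0.2, 0.5, -1.0]
grip_width: 9.6
finger_force: 30.0
```

Request:
arm_command:
  gripper: [0, 0, 0, 0, 0]
  dp:
    - [0, 0, 0.04]
    - [0, 0, 0.04]
    - [0, 0, 0]
    - [0, 0, 0]
    - [0, 0, 0]
  twist: [0, 0, 0, 0, 0]

```text
time: 10.35
tool_pos: [621.6, -33.9, 162.0]
tcp_rot: [3.142, -0.0, 1.529]
contact_force: [0.4, -0.3, -1.0]
grip_width: 10.0
finger_force: 30.0
```

Request:
arm_command:
  gripper: [0, 0, 0, 0, 0]
  dp:
    - [0, 0, 0.04]
    - [0, 0, 0.04]
    - [0, 0, 0]
    - [0, 0, 0]
    - [0, 0, 0]
  twist: [0, 0, 0, 0, 0]

```text
time: 10.98
tool_pos: [621.6, -33.9, 160.0]
tcp_rot: [3.141, -0.0, 1.529]
contact_force: [-0.1, 1.5, -1.2]
grip_width: 9.8
finger_force: 30.0
```

Request:
arm_command:
  gripper: [0, 0, 0, 0, 0]
  dp:
    - [0, 0, 0.04]
    - [0, 0, 0.04]
    - [0, 0, 0]
    - [0, 0, 0]
    - [0, 0, 0]
  twist: [0, 0, 0, 0, 0]

```text
time: 11.6
tool_pos: [621.6, -33.9, 158.0]
tcp_rot: [3.141, -0.0, 1.529]
contact_force: [0.0, -0.6, -1.5]
grip_width: 9.5
finger_force: 30.0
```

```bash
python3 - <<'E'
from h import *
for i in range(3):
    o=get_obs();print(o['tool_pos'].round(2),o['contact_force'].round(2),o['moment'].round(3))
    capture("top")
E
```

```text
[621.57 -33.89 157.99] [ 0.03 -0.55 -1.55] [-0.107  0.097 -0.015]
[621.57 -33.88 158.  ] [ 0.11  0.24 -0.76] [-0.087  0.016 -0.021]
[621.55 -33.91 157.98] [-0.21 -0.6  -1.48] [-0.098  0.019  0.038]
```

Request:
arm_command:
  gripper: [0, 0, 0, 0, 0]
  dp:
    - [0, 0, 0.04]
    - [0, 0, 0.04]
    - [0, 0, 0]
    - [0, 0, 0]
    - [0, 0, 0]
  twist: [0, 0, 0, 0, 0]

```text
time: 12.38
tool_pos: [621.6, -33.9, 156.1]
tcp_rot: [3.141, -0.0, 1.529]
contact_force: [-0.2, -0.6, 2.2]
grip_width: 9.7
finger_force: 30.0
```

Request:
arm_command:
  gripper: [0, 0, 0, 0, 0]
  dp:
    - [0, 0, 0.04]
    - [0, 0, 0]
    - [0, 0, 0]
    - [0, 0, 0]
    - [0, 0, 0]
  twist: [0, 0, 0, 0, 0]

```text
time: 13.0
tool_pos: [621.6, -33.9, 155.0]
tcp_rot: [3.141, -0.0, 1.529]
contact_force: [-0.3, -0.2, 2.9]
grip_width: 9.7
finger_force: 30.0
```

Request:
arm_command:
  gripper: [0, 0, 12, 20, 30]
  dp:
    - [0, 0, -0.02]
    - [0, 0, 0]
    - [0, 0, 0]
    - [0, 0, 0]
    - [0, 0, 0]
  twist: [0, 0, 0, 0, 0]

```text
time: 13.62
tool_pos: [621.5, -33.9, 155.2]
tcp_rot: [-3.141, -0.0, 1.529]
contact_force: [-0.3, -1.3, 0.3]
grip_width: 25.7
finger_force: 0.0
```

Request:
arm_command:
  gripper: [40, 40, 40, 40, 40]
  dp:
    - [0, 0, 0]
    - [0, 0, 0]
    - [0, 0, 0]
    - [0, 0, -0.1]
    - [0, 0, -0.4]
  twist: [0, 0, 0, 0, 0]

```text
time: 14.25
tool_pos: [621.2, -33.9, 167.9]
tcp_rot: [-3.14, -0.0, 1.529]
contact_force: [-1.5, 0.9, 0.5]
grip_width: 40.0
finger_force: 0.0
```

Request:
arm_command:
  gripper: [40, 40, 40, 40, 40]
  dp:
    - [0, 0, -0.8]
    - [0, 0, -1]
    - [0, 0, -1]
    - [0, -0.5, -1]
    - [0, -1, -1]
  twist: [0, 0, 0, 0, 0]

```text
time: 14.88
tool_pos: [584.0, -32.4, 289.3]
tcp_rot: [3.141, 0.0, 1.529]
contact_force: [-0.4, 0.4, -0.5]
grip_width: 39.8
finger_force: 0.0
```

Request:
arm_command:
  gripper: [40, 40, 40, 40, 40]
  dp:
    - [0, -1, 0]
    - [0, -1, 0]
    - [0, -1, 0]
    - [0, 0, 0]
    - [0, 0, 0]
  twist: [0, 0, 0, 0, 0]

```text
time: 15.5
tool_pos: [509.9, -29.3, 288.6]
tcp_rot: [3.14, 0.0, 1.529]
contact_force: [-0.4, 0.5, -0.3]
grip_width: 39.8
finger_force: 0.0
```

```bash
python3 - <<'E'
from h import *
o=get_obs();print(o['tool_pos'],o['grip_width'],o['contact_force'])
im=cv2.cvtColor(capture("wrist"),cv2.COLOR_RGB2BGR);s=cv2.cvtColor(capture("scene"),cv2.COLOR_RGB2BGR)
a=cv2.resize(im[80:280,280:480],(600,600)) ;b=cv2.resize(s[160:260,260:380],None,fx=5,fy=5,interpolation=cv2.INTER_CUBIC)
c=np.hstack([cv2.resize(a,(400,400)),cv2.resize(b,(400,400))]);cv2.imwrite("pics/end.png",c)
E
```

```text
[509.90503801 -29.34023479 288.63078921] 39.78044813822952 [-0.41500455  0.45385704 -0.3433493 ]
```

View pics/end.png

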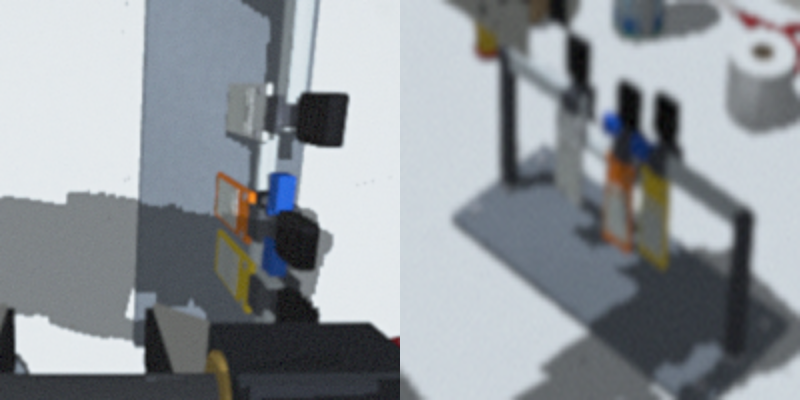

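The last view shows the orange tag hanging upright and seated between the two blue shoulders, at (265,215) in the left half. The white and yellow tags are in place and the gripper is clear.

```bash
python3 -c "
from plant import *
print(close_job())"
```

```text
the job is handed in; nothing more can be done
None
```

The orange tag is released and hanging upright in the notch between the white and yellow tags, which look undisturbed, after about 3 N at most of measured upward contact force; the job is handed in but no verdict came back.

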